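# Fetch the rolling pin out of its half-roofed bin

## Robot

A 6-joint arm with a two-finger parallel gripper is mounted at the origin on the work surface. World frame = base frame: x ahead of the robot, y to its left, z up, the work surface at z = 0. Lengths are in mm, angles in rad, forces in N, time in s.
With the tool pointing down it reaches from about 275 to 1000 mm from the base axis. Payload 8.4 kg.
Tool frame: the origin (TCP) lies between the finger pads; the fingertips stand r.nose_length ahead of it and the grasp point (between the pads) lies 8 mm behind it (r.nose_length is the distance from the TCP to the fingertips, in mm); y points along the fingers, x is the direction in which the jaws open and shut, and the axes are right-handed (so a half turn about y gives the same grasp; the last joint's range is limited). The gripper opens to 85 mm and grips with 20 to 120 N. Pads are 22 mm wide; open, the fingers measure 114 mm over their backs; the gripper's body (76 mm by 85 mm) begins 54 mm behind the grasp point. The pads swing forward as they close: fully open they stand 13 mm farther back than shut.
Start: joints at [-1.25, 0.353, 1.633, -0, 1.155, -0.002], TCP at [198.263, -592.722, 219.681] pointing down, gripper open.
Joint ranges: [-2.63, 2.63], [-0.92, 2.1], [0.06, 2.66], [-1.3, 4.44], [0, 2.69], [-3.02, 3.02]. Speed limits (rad/s): [2.22, 2.22, 2.79, 3.14, 3.14, 3.14].

## Interface

Orientations are given as [roll, pitch, yaw] about the fixed x, y, z axes, in that order (R = Rz(yaw) Ry(pitch) Rx(roll)).
In Python, from rig import r, cams, order gives the robot as it stands. The module is installed in compiled form; this text tells all that it offers.
- The arm moves only by the shell command python3 -m crank 'ROWS' [FORCE]. ROWS is JSON, a list of rows, each a list of 7 numbers: the turn, a rotation vector about the tool's x, y, z in degrees, then the shift along the tool's x, y, z in cm, then the opening, from -1 (shut) to 1 (fully open). A call has exactly 10 rows; each row shifts and turns the pose as measured when the row begins, along the tool's axes as they then stand; what a row does not reach is not made up. A row lasts 1/12 s, in which the tool goes at most 41.7 mm and 7.16 degrees, less where a joint would pass 70% of its speed; a pose out of reach is approached as far as the arm can. A call with a gripper value outside its range is refused whole. The fingers move at their own pace and stop on an object; FORCE is the grip in N (left out, the last holds). Time passes only in rows, so rows that do not move let the fingers close, or fill a call up. It gives the time, the measured TCP pose, the force and the opening at its end, in the units of the state.
- r.sense(): the state, without advancing time (a new reading comes with each control period).
- cams.grab_frame(name): name is "scene" or "top" or "wrist"; returns the picture (384x512x3 uint8, blue, green, red); there is no depth.
- cams.camera_info(name): a dict with "intrinsics" (3x3 intrinsics, pixels), "view" (4x4, takes a point from world to camera coordinates); the wrist camera has in their place "hand_eye" (4x4, takes a point from camera to tool coordinates, whose origin is the TCP and whose axes are the tool frame's). Camera axes: x right, y up, looking along -z (the intrinsics and any distortion apply to the point x, -y, -z); pixel columns grow to the right and rows downward; lengths in mm; the calibration is good to about 2 mm. The wrist camera is an equidistant fisheye: a pixel r from the principal point sees the ray r / f radians off the axis. A picture is of the moment at which its call begins: read the wrist's pose just before it. camera_info takes no time and is no camera call.
- order.sign_off(): hands the job in, once; it reports no verdict.
The state is a dict: "clock": time; "qpos": joint angles; "qvel": joint speeds; "joint_efforts": joint torques, N m; "eef_pos": TCP position; "tcp_rot": TCP orientation; "contact_force": force on the tool from outside, world axes, zero at the start; "wrist_torque": the same for the moment, N m; "opening": opening from 0.0 (shut) to 1.0 (fully open).
Only numpy, scipy, OpenCV 4.12 (cv2) and the standard library are available. Lean on these libraries where they do the work, as an engineer would, in place of code of your own. Each camera call takes 0.05 s, during which the arm holds its last target.

## Task

Take the wooden rolling pin out of the steel bin: it is longer than the opening in the bin's top, so tilt it and draw it out one end first. Then hold it level and still in the air over the middle of the wooden board, about 15 cm above the board, and finish while still holding it there: do not put it down or let go. Leave the shaker, the bowl and the ring cutter where they stand.

Things in the scene. Friction and masses are not known exactly. Their poses are not given: they have to be found in the camera images.
- bin: Fixed stainless steel bin on the counter, 180 (its x) x 370 (its y, the long way) x 90 mm high, walls and floor 4 mm; origin at the centre of its underside, z up. Each end is roofed by a 5 mm plate (underside 85, top 90 mm above the counter) reaching 85 mm in from the outer end. Room inside under the roofs: y -181 to +181 mm. It stands left or right, the board on the other side.
- bin_mouth (a point): Centre of the bin's opening, level with its top, 90 mm above the counter; axes as the bin's. The opening is 200 mm along y by 172 mm along x.
- bin_rails (a point): Point on the bin's centre line between two fixed round steel rails on which the pin lies, at the level of their tops, 27 mm above the counter. The rails are 8 mm thick, 22 mm apart centre to centre, and run along y through the whole bin. The pin can be slid along them.
- pin_center (a point): Centre of the loose wooden rolling pin, on its axis; y runs along the pin. 260 mm long: barrel 140 mm long, 36 mm diameter, and a 60 mm handle of 20 mm diameter at each end. About 0.17 kg. At the start it lies along the bin's y over its centre line, axis 42 mm above the counter, up to 20 mm off the middle lengthwise, both handle ends under the roofs, the barrel in reach through the opening.
- pin_end_a (a point): Tip of the pin's one handle, on its axis, 130 mm from the pin's centre to its +y.
- pin_end_b (a point): Tip of the pin's other handle, on its axis, 130 mm from the pin's centre to its -y.
- pin: The same rolling pin as a whole; origin and axes as point pin_center.
- board: Fixed square wooden board lying on the counter, 220 x 220 x 18 mm, origin at the centre of its underside.
- board_top (a point): Centre of the board's upper face, 18 mm above the counter.
- shaker: Bystander: steel shaker, 56 mm in diameter, 90 mm high, standing beyond the work; origin: centre of its underside.
- bowl: Bystander: small white bowl, 100 mm in diameter, 45 mm high, standing beyond the work; origin: centre of its underside.
- cutter: Bystander: steel ring cutter, 72 mm in diameter, 35 mm high, standing beyond the work; origin: centre of its underside.

How it is judged (in metres and radians):
On the way, in this order (a step that is already met when the one before it is completed fails the run):
1. one end of the pin is up through the opening while the other is still below the bin's top (((height (world z) of pin_end_a above 0.105 m and height (world z) of pin_end_b below 0.085 m) or (height (world z) of pin_end_b above 0.105 m and height (world z) of pin_end_a below 0.085 m))), for 0.1 s.
2. the whole pin is above the bin's top, in the gripper (height (world z) of each of pin_end_a, pin_end_b above 0.105 m and contact force between the fingers and pin above 0.5 N), for 0.2 s.
At the end, for the whole second after the job is handed in: The rolling pin is held in the fingers, still, its centre within 60 mm (seen from above) of the board's middle and 100 to 300 mm above the counter, level within 15 degrees, touching neither board nor bin (horizontal distance between pin_center and board_top below 0.06 m and height (world z) of pin_center between 0.1 and 0.3 m and angle between pin_center's own y axis and vertical between 1.309 and 1.833 rad and contact force between the fingers and pin above 0.5 N and contact force between pin and board below 0.05 N and contact force between pin and bin below 0.05 N and linear speed of pin below 0.03 m/s); the arm keeps its last pose, push and grip.
It fails at once if the shaker is shoved from its place or knocked over (more than 30 mm) (distance of shaker from where it was at the start of the episode above 0.03 m).
It fails at once if the bowl is shoved from its place or knocked over (more than 30 mm) (distance of bowl from where it was at the start of the episode above 0.03 m).
It fails at once if the cutter is shoved from its place or knocked over (more than 30 mm) (distance of cutter from where it was at the start of the episode above 0.03 m).
It also fails if it takes over 51 s, if anything falls off the work surface, if the arm or the gripper's body presses on something with over 40 N, if the wrist force passes 120 N, or if a joint passes its speed limit or range.

## Working session

There is one attempt and no reset: what is moved stays moved. The work goes in short steps, Python scripts to look and compute and a shell command to move; the robot and the scene stay as the last step left them, time stands still between calls to the robot, and variables do not carry over. Pictures are saved under pics/ and viewed, and the job is handed in when it is done.

```bash
mkdir -p pics
python3 - <<'E'
from rig import r,cams
import cv2
print(r.sense(), r.nose_length)
for n in("scene","top"):
    cv2.imwrite(f"pics/{n}0.png",cams.grab_frame(n)); print(n,cams.camera_info(n))
print(cams.camera_info("wrist"))
E
```

```text
{'clock': 0.0, 'qpos': array([-1.25040091e+00,  3.53691431e-01,  1.63417294e+00, -2.05308169e-05,
        1.15518399e+00, -2.35944420e-03]), 'qvel': array([-4.06956169e-04, -4.69597726e-04, -1.03224683e-03, -2.56785246e-03,
        9.08884846e-05, -1.11184988e-03]), 'joint_efforts': array([-1.16084950e-03, -6.05252123e+01, -3.42065299e+01,  1.36686626e-05,
        9.38831217e-03,  9.88544372e-06]), 'eef_pos': array([ 198.09374128, -592.23497545,  218.91805646]), 'tcp_rot': array([-1.57081166e+00,  1.45574544e-03, -1.24803318e+00]), 'contact_force': array([ 0.32232297, -0.6139245 ,  0.96094231]), 'wrist_torque': array([-0.05683006,  0.00964649,  0.00975149]), 'opening': 1.0032557820732495} 11.0
scene {'intrinsics': array([[363.348212 ,   0.       , 255.550065 ],
       [  0.       , 363.348212 , 193.6814562],
       [  0.       ,   0.       ,   1.       ]]), 'view': array([[-4.19508582e-01,  9.07667529e-01, -1.23372021e-02,
         2.75925391e+02],
       [-7.53068114e-01, -3.40402386e-01,  5.63040524e-01,
         4.35639894e+02],
       [ 5.06853988e-01,  2.45491085e-01,  8.2633719
[... 467 characters left out ...]
02],
       [-7.21761402e-02,  2.06769677e-03,  9.97389758e-01,
        -1.09996165e+03],
       [ 0.00000000e+00,  0.00000000e+00,  0.00000000e+00,
         1.00000000e+00]])}
{'intrinsics': array([[297.31863964,   0.        , 250.42548191],
       [  0.        , 297.31863964, 193.95101606],
       [  0.        ,   0.        ,   1.        ]]), 'hand_eye': array([[ 9.99999518e-01, -9.99814189e-05, -9.76620064e-04,
        -7.24651947e-01],
       [-9.02116008e-04,  2.98833210e-01, -9.54304930e-01,
        -1.53887717e+02],
       [ 3.87259269e-04,  9.54305351e-01,  2.98832975e-01,
         7.65344078e+01],
       [ 0.00000000e+00,  0.00000000e+00,  0.00000000e+00,
         1.00000000e+00]])}
```

View pics/scene0.png

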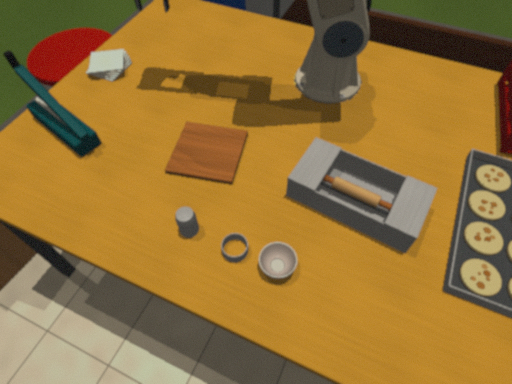

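View pics/top0.png

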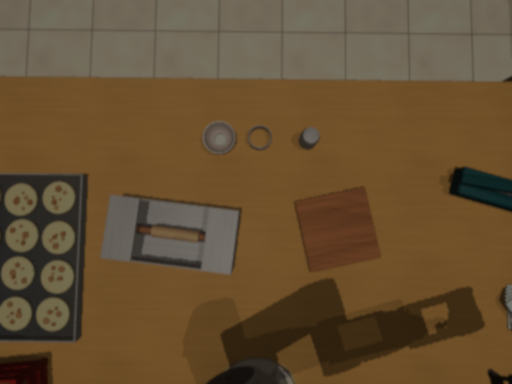

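The scene view shows the bin at about (360,195), with the pin in it, and the board at (208,152). In the top view the bin is at (171,234), the pin at (172,233), the board at (338,229), and the bystanders at (219,137), (259,138) and (310,138). I'll measure the points from masks next.

```bash
cat > h.py <<'E'
import numpy as np, cv2
from rig import r,cams
from scipy.spatial.transform import Rotation as R
def ray(n,u,v):
    c=cams.camera_info(n);K=c["intrinsics"];V=c["view"]
    d=np.array([(u-K[0,2])/K[0,0],-(v-K[1,2])/K[1,1],-1.])
    return -V[:3,:3].T@V[:3,3], V[:3,:3].T@d
def onz(n,u,v,z):
    o,d=ray(n,u,v);return o+d*(z-o[2])/d[2]
def proj(n,p):
    c=cams.camera_info(n);K=c["intrinsics"];V=c["view"]
    q=V[:3,:3]@np.array(p)+V[:3,3]
    return K[0,2]-K[0,0]*q[0]/q[2], K[1,2]+K[1,1]*q[1]/q[2]
def tool():
    s=r.sense();return s["eef_pos"],R.from_euler("xyz",s["tcp_rot"]).as_matrix(),s
E
python3 - <<'E'
from h import *
im=cv2.imread("pics/top0.png")
hsv=cv2.cvtColor(im,cv2.COLOR_BGR2HSV)
c=im[170:300,90:260];cv2.imwrite("pics/c1.png",cv2.resize(c,None,fx=4.5,fy=4.5,interpolation=cv2.INTER_CUBIC))
def show(name,m,z):
    m=m.astype(np.uint8)
    cs=max(cv2.findContours(m,0,2)[0],key=cv2.contourArea)
    rc=cv2.minAreaRect(cs);b=cv2.boxPoints(rc)
    P=np.array([onz("top",*p,z) for p in b])
    print(name,rc,"\n",P.round(),P.mean(0).round(1),np.linalg.norm(P[0]-P[1]),np.linalg.norm(P[1]-P[2]))
    for i in(0,1):
        d=P[i+1]-P[i];print(np.degrees(np.arctan2(d[1],d[0])))
u,v=np.meshgrid(np.arange(512),np.arange(384))
print("hsv",hsv[233,172],hsv[229,338],hsv[230,270],hsv[230,120],hsv[225,150])
low=hsv[...,1]<70
show("bin",low&(u>95)&(u<250)&(v>180)&(v<285),90)
h=hsv[...,0];s=hsv[...,1]
show("board",(h<11)&(s>80)&(u>280)&(u<395)&(v>175)&(v<280),18)
show("pin",(s>75)&(u>136)&(u<208)&(v>215)&(v<250),42)
show("bowl",low&(u>195)&(u<240)&(v>115)&(v<160),45)
show("cutter",(s<130)&(u>244)&(u<275)&(v>120)&(v<156),35)
show("shaker",(s<110)&(u>290)&(u<330)&(v>120)&(v<156),90)
E
```

```text
hsv [ 18 113 115] [ 12 168  94] [ 17 165 111] [ 16  28 101] [17 47 49]
bin ((169.98573303222656, 233.7183837890625), (131.9345703125, 64.21560668945312), 7.319018840789795) 
 [[425. 441.  90.]
 [605. 425.  90.]
 [561.  52.  90.]
 [382.  72.  90.]] [493.1 247.7  90. ] 180.32962269696083 375.90940223107646
-5.017007784596199
-96.672270049456Traceback (most recent call last):
  File "<stdin>", line 18, in <module>
  File "<stdin>", line 7, in show
ValueError: max() iterable argument is empty
```

View pics/c1.png

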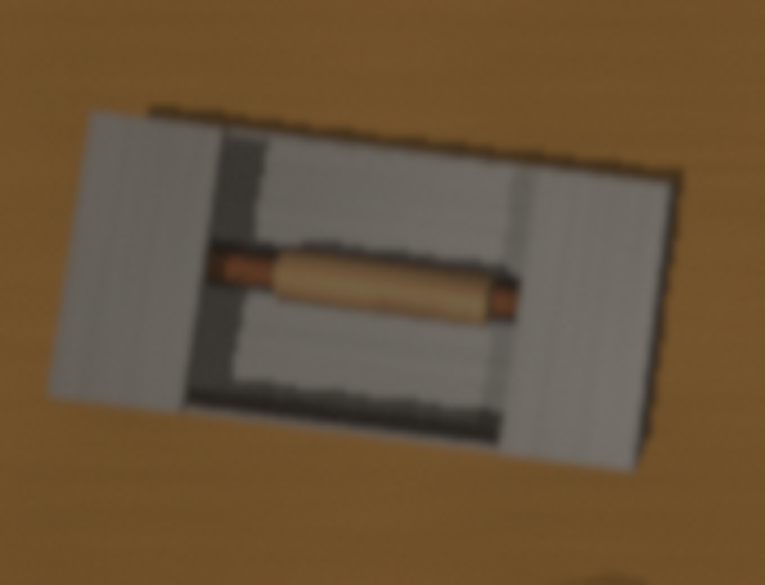

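Run:
```python
from h import *
im=cv2.imread("pics/top0.png")
hsv=cv2.cvtColor(im,cv2.COLOR_BGR2HSV)
f=lambda x,y:((x+.5)/4.5-.5+90,(y+.5)/4.5-.5+170)
P=np.array([onz("top",*f(*p),90) for p in[(90,110),(672,175),(635,470),(48,397)]])
print("bin",P.round(),P.mean(0))
for i in range(4):
    d=P[(i+1)%4]-P[i];print(np.linalg.norm(d).round(),np.degrees(np.arctan2(d[1],d[0])).round(1))
Q=np.array([onz("top",*f(*p),50) for p in[(274,275),(489,300)]]);d=Q[0]-Q[1]
print("barrel",Q.round(),Q.mean(0),np.linalg.norm(d),np.degrees(np.arctan2(d[1],d[0])))
u,v=np.meshgrid(np.arange(512),np.arange(384))
h=hsv[...,0].astype(int);s=hsv[...,1]
def show(name,m,z):
    cs=max(cv2.findContours(m.astype(np.uint8),0,2)[0],key=cv2.contourArea)
    rc=cv2.minAreaRect(cs);P=np.array([onz("top",*p,z) for p in cv2.boxPoints(rc)])
    print(name,P.mean(0).round(1),np.linalg.norm(P[0]-P[1]),np.linalg.norm(P[1]-P[2]))
show("board",(h<=14)&(u>280)&(u<395)&(v>175)&(v<280),18)
for n,p,z in(("bowl",(219,137),45),("cut",(259,138),35),("shaker",(311,135),90)):print(n,onz("top",*p,z).round())
```

```text
bin [[603. 423.  90.]
 [566.  54.  90.]
 [382.  74.  90.]
 [423. 442.  90.]] [493.43148928 247.94352859  90.        ]
371.0 -95.7
185.0 173.7
370.0 83.6
181.0 -6.0
barrel [[499. 314.  50.]
 [484. 174.  50.]] [491.16953019 244.04806742  50.        ] 141.34592072954337 84.03828798090565
board [ 509.5 -241.4   18. ] 222.0940618117169 219.15448172253966
bowl [781. 119.  45.]
cut [781.  -1.  35.]
shaker [ 780. -151.   90.]
```

The measured sizes agree with the stated ones: bin 371×181–185 (given 370×180), barrel 141 (140), board 222×219 (220).
- **Bin:** centre (493,248), long axis at 84°.
- **Pin:** centre about (492,244).
- **Grasp:** I'll take the barrel about 45 mm towards its +y end, near (497,289), with tool yaw about -6°.

First I move across at the present height while turning.

```bash
python3 -m crank '[[0,-6.5,0,-3.2,0,2.4,1],[0,-6.5,0,-2.9,0,2.8,1],[0,-6.5,0,-2.6,0,3.1,1],[0,-6.5,0,-2.2,0,3.3,1],[0,-6.5,0,-1.8,0,3.6,1],[0,-6.5,0,-1.4,0,3.8,1],[0,-6.5,0,-1.0,0,3.9,1],[0,-6.5,0,-0.5,0,4,1],[0,-6.5,0,-0.1,0,4,1],[0,-6.5,0,0.4,0,4,1]]' 80
cat >> h.py <<'E'
def delta(tx,ty,tz,yaw=-6.0,tilt=0.0):
    p,M,s=tool()
    T=R.from_euler("z",yaw,degrees=True)*R.from_euler("x",-90+tilt,degrees=True)
    rv=np.degrees((R.from_matrix(M).inv()*T).as_rotvec())
    print("clock",round(s["clock"],2),"pos",p.round(1),"rpy",np.degrees(s["tcp_rot"]).round(1),"open",round(float(s["opening"]),3),"F",s["contact_force"].round(1))
    print("turn deg",rv.round(1),"shift cm (tool now)",(M.T@(np.array([tx,ty,tz])-p)/10).round(2),"shift cm (final axes)",(T.as_matrix().T@(np.array([tx,ty,tz])-p)/10).round(2))
E
python3 -c "
from h import *
delta(496.7,288.8,150)"
```

```text
clock: 0.93
eef_pos: [318.4, -201.5, 214.9]
tcp_rot: [-1.569, 0.002, -0.074]
contact_force: [1.0, -0.8, -0.3]
opening: 1.0
clock 0.93 pos [ 318.4 -201.5  214.9] rpy [-89.9   0.1  -4.3] open 1.0 F [ 1.  -0.8 -0.3]
turn deg [-0.1  1.7 -0.1] shift cm (tool now) [14.16  6.54 50.2 ] shift cm (final axes) [12.61  6.49 50.62]
```

```bash
python3 -m crank '[[0,1,0,1.2,0,4,1],[0,0.7,0,1.2,0,4,1],[0,0,0,1.2,0,4,1],[0,0,0,1.2,0,4,1],[0,0,0,1.2,0,4,1],[0,0,0,1.2,0,4,1],[0,0,0,1.2,0,4,1],[0,0,0,1.2,0,4,1],[0,0,0,1.2,0,4,1],[0,0,0,1.2,0,4,1]]'
python3 -c "
from h import *
delta(496.7,288.8,200)"
```

```text
clock: 1.77
eef_pos: [467.2, 188.2, 215.5]
tcp_rot: [-1.57, -0.0, -0.095]
contact_force: [0.6, -0.2, 0.0]
opening: 0.999
clock 1.77 pos [467.2 188.2 215.5] rpy [-90.   -0.   -5.4] open 0.999 F [ 0.6 -0.2  0. ]
turn deg [-0.   0.6  0. ] shift cm (tool now) [ 1.98  1.56 10.3 ] shift cm (final axes) [ 1.88  1.55 10.32]
```

```bash
python3 -m crank '[[0,0.6,0,0.6,0.5,3.5,1],[0,0,0,0.6,0.5,3.5,1],[0,0,0,0.7,0.5,3.3,1],[0,0,0,0,0,0,1],[0,0,0,0,0,0,1],[0,0,0,0,0,0,1],[0,0,0,0,0,0,1],[0,0,0,0,0,0,1],[0,0,0,0,0,0,1],[0,0,0,0,0,0,1]]'
python3 -c "
from h import *
delta(496.7,288.8,50)
im=cams.grab_frame('wrist');cv2.imwrite('pics/w1.png',im)"
```

```text
clock: 2.6
eef_pos: [497.3, 299.1, 197.8]
tcp_rot: [-1.57, 0.001, -0.101]
contact_force: [-0.2, -0.2, 0.4]
opening: 0.998
clock 2.6 pos [497.3 299.1 197.8] rpy [-90.    0.1  -5.8] open 0.998 F [-0.2 -0.2  0.4]
turn deg [-0.   0.2 -0.1] shift cm (tool now) [ 0.06 14.78 -1.03] shift cm (final axes) [ 0.04 14.78 -1.03]
```

View pics/w1.png

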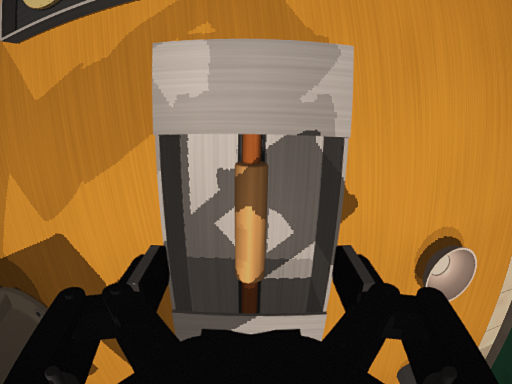

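The wrist view shows the barrel running from about (251,163) to (249,281), centred between the open fingers. I'll turn those pixels into positions.

```bash
cat >> h.py <<'E'
def wz(p,M,u,v,z):
    c=cams.camera_info("wrist");K=c["intrinsics"];H=c["hand_eye"]
    x=np.array([u-K[0,2],v-K[1,2]]);rr=np.hypot(*x);t=rr/K[0,0]
    d=np.array([np.sin(t)*x[0]/rr,-np.sin(t)*x[1]/rr,-np.cos(t)])
    o=p+M@H[:3,3];d=M@H[:3,:3]@d
    return o+d*(z-o[2])/d[2]
E
python3 -c "
from h import *
p,M,s=tool()
print('pin ends', wz(p,M,251,163,57),wz(p,M,249,281,50))
for q in[(153,46),(353,46),(154,134),(350,137)]: print('roof',wz(p,M,*q,90))
for q in[(251,220)]: print('mid',wz(p,M,*q,60))
"
```

```text
pin ends [499.56092403 316.26635729  57.        ] [482.63835819 171.93341738  50.        ]
roof [424.22805597 440.3345253   90.        ]
roof [602.0501083 422.884173   90.       ]
roof [415.20293866 359.74486174  90.        ]
roof [592.72489032 339.13521334  90.        ]
mid [493.47321676 255.81290454  60.        ]
```

```bash
python3 -m crank '[[0,0.2,0,-0.1,3,-0.5,1],[0,0,0,0,3,-0.5,1],[0,0,0,0,3,0,1],[0,0,0,0,3,0,1],[0,0,0,0,2,0,1],[0,0,0,0,1.2,0,1],[0,0,0,0,0.8,0,1],[0,0,0,0,0.4,0,1],[0,0,0,0,0,0,1],[0,0,0,0,0,0,1]]'
python3 -c "
from h import *
delta(496.0,288.8,31)"
```

```text
clock: 3.48
eef_pos: [500.1, 287.4, 32.9]
tcp_rot: [-1.564, -0.008, -0.11]
contact_force: [-0.1, 0.0, -0.4]
opening: 0.997
clock 3.48 pos [500.1 287.4  32.9] rpy [-89.6  -0.5  -6.3] open 0.997 F [-0.1  0.  -0.4]
turn deg [-0.4 -0.3  0.5] shift cm (tool now) [-0.42  0.19  0.1 ] shift cm (final axes) [-0.42  0.19  0.1 ]
```

```bash
python3 -m crank '[[-0.4,-0.3,0.5,-0.4,0.2,0,1],[0,0,0,0,0,0,0.2],[0,0,0,0,0,0,-0.5],[0,0,0,0,0,0,-1],[0,0,0,0,0,0,-1],[0,0,0,0,0,0,-1],[0,0,0,0,0,0,-1],[0,0,0,0,0,0,-1],[0,0,0,0,0,0,-1],[0,0,0,0,0,0,-1]]' 80
python3 -c "
from h import *
delta(496.0,288.8,31)"
```

```text
clock: 4.32
eef_pos: [496.4, 289.7, 36.0]
tcp_rot: [-1.568, -0.001, -0.105]
contact_force: [-0.0, -0.6, -0.3]
opening: 0.336
clock 4.32 pos [496.4 289.7  36. ] rpy [-89.8  -0.1  -6. ] open 0.336 F [-0.  -0.6 -0.3]
turn deg [-0.2 -0.   0.1] shift cm (tool now) [-0.03  0.5  -0.09] shift cm (final axes) [-0.03  0.5  -0.09]
```

```bash
python3 -m crank '[[0,0,0,0,0,0,-1],[0,0,0,0,0,0,-1],[0,0,0,0,0,0,-1],[0,0,0,0,0,0,-1],[0,0,0,0,0,0,-1],[0,0,0,0,0,0,-1],[0,0,0,0,0,0,-1],[0,0,0,0,0,0,-1],[0,0,0,0,0,0,-1],[0,0,0,0,0,0,-1]]'
python3 -c "
from h import *
delta(496.0,288.8,31)
im=cams.grab_frame('wrist');cv2.imwrite('pics/w2.png',im)
im=cams.grab_frame('scene');cv2.imwrite('pics/s2.png',cv2.resize(im[120:260,260:450],None,fx=4,fy=4,interpolation=2))"
```

```text
clock: 5.15
eef_pos: [496.5, 289.7, 35.6]
tcp_rot: [-1.568, -0.001, -0.106]
contact_force: [-0.4, 0.7, -0.3]
opening: 0.343
clock 5.15 pos [496.5 289.7  35.6] rpy [-89.8  -0.1  -6.1] open 0.343 F [-0.4  0.7 -0.3]
turn deg [-0.2 -0.1  0.1] shift cm (tool now) [-0.04  0.46 -0.1 ] shift cm (final axes) [-0.04  0.46 -0.09]
```

View pics/w2.png

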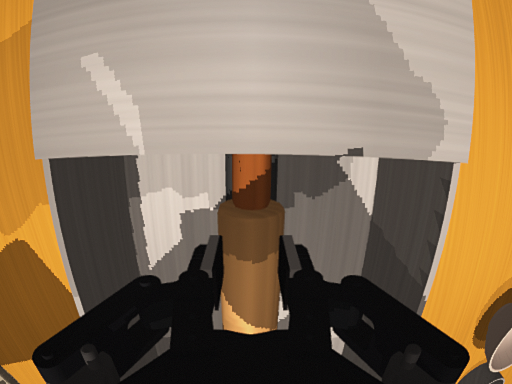

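View pics/s2.png

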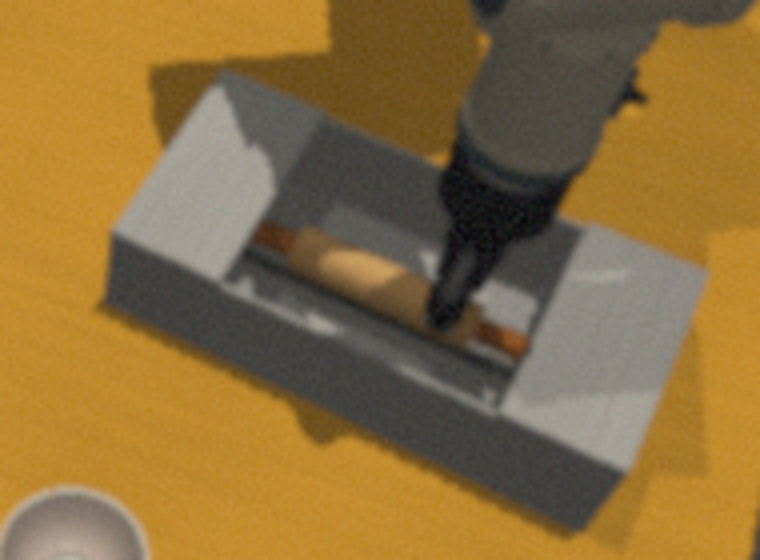

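The fingers have closed on the barrel near its +y end. The opening reads 0.34 and the hold is steady. Next I lift 4 mm and slide the pin 40 mm towards bin -y.

```bash
python3 -m crank '[[0,0,0,0,-0.4,0,-1],[0,0,0,0,0,-0.5,-1],[0,0,0,0,0,-1,-1],[0,0,0,0,0,-1,-1],[0,0,0,0,0,-1,-1],[0,0,0,0,0,-0.5,-1],[0,0,0,0,0,0,-1],[0,0,0,0,0,0,-1],[0,0,0,0,0,0,-1],[0,0,0,0,0,0,-1]]'
python3 -c "
from h import *
delta(492.3,249.9,40)
im=cams.grab_frame('wrist');cv2.imwrite('pics/w3.png',im)
im=cams.grab_frame('scene');cv2.imwrite('pics/s3.png',cv2.resize(im[120:260,260:450],None,fx=4,fy=4,interpolation=2))"
```

```text
clock: 6.08
eef_pos: [491.7, 244.6, 39.9]
tcp_rot: [-1.567, -0.001, -0.108]
contact_force: [0.7, -0.5, -1.2]
opening: 0.34
clock 6.08 pos [491.7 244.6  39.9] rpy [-89.8  -0.1  -6.2] open 0.34 F [ 0.7 -0.5 -1.2]
turn deg [-0.2 -0.2  0.1] shift cm (tool now) [ 0.   -0.01  0.54] shift cm (final axes) [ 0.   -0.01  0.54]
```

View pics/w3.png

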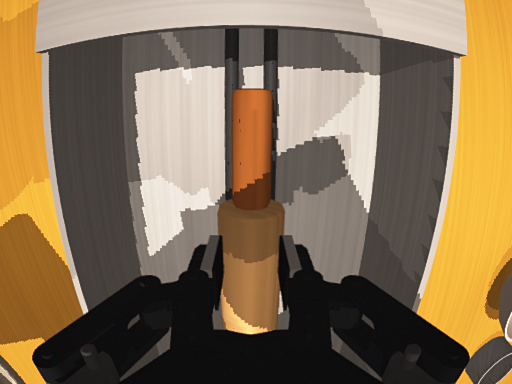

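View pics/s3.png

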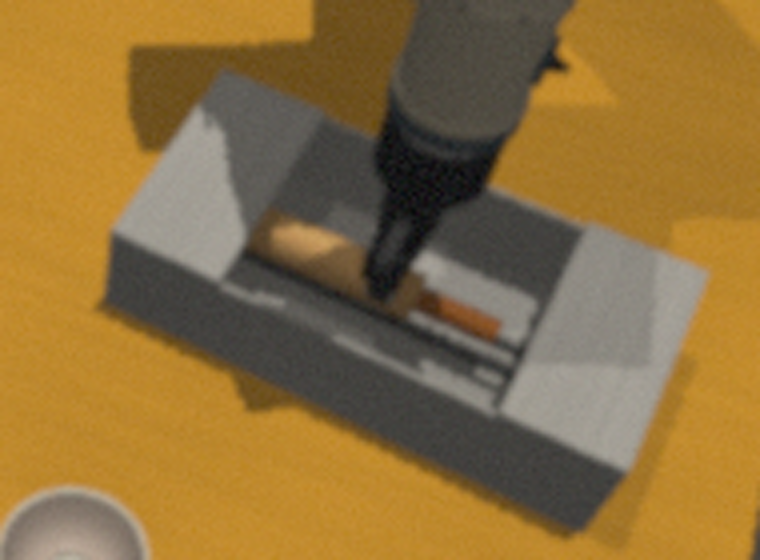

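The pin moved with the gripper. The scene view shows handle a's tip inside the opening, clear of the +y roof. Now I tilt end a up by 15° about end b.

```bash
python3 -m crank '[[3,0,0,0,-0.85,0.15,-1],[3,0,0,0,-0.85,0.2,-1],[3,0,0,0,-0.83,0.2,-1],[3,0,0,0,-0.82,0.22,-1],[3,0,0,0,-0.8,0.25,-1],[0,0,0,0,0,0,-1],[0,0,0,0,0,0,-1],[0,0,0,0,0,0,-1],[0,0,0,0,0,0,-1],[0,0,0,0,0,0,-1]]'
python3 -c "
from h import *
delta(492.3,249.9,81,-6,15)
im=cams.grab_frame('wrist');cv2.imwrite('pics/w4.png',im)
im=cams.grab_frame('scene');cv2.imwrite('pics/s4.png',cv2.resize(im[120:260,260:450],None,fx=4,fy=4,interpolation=2))"
```

```text
clock: 7.02
eef_pos: [491.7, 252.6, 82.1]
tcp_rot: [-1.302, -0.001, -0.101]
contact_force: [0.4, -1.1, -1.7]
opening: 0.341
clock 7.02 pos [491.7 252.6  82.1] rpy [-74.6  -0.1  -5.8] open 0.341 F [ 0.4 -1.1 -1.7]
turn deg [-0.4  0.2  0. ] shift cm (tool now) [ 0.09  0.04 -0.28] shift cm (final axes) [ 0.09  0.04 -0.28]
```

View pics/w4.png

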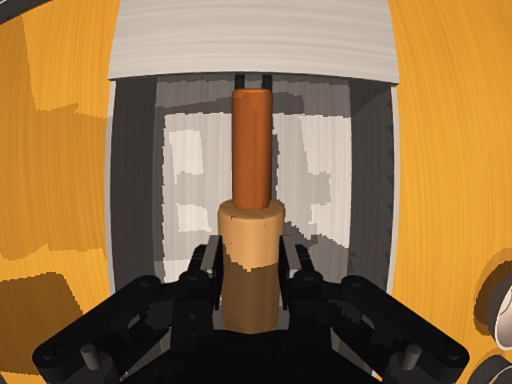

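View pics/s4.png

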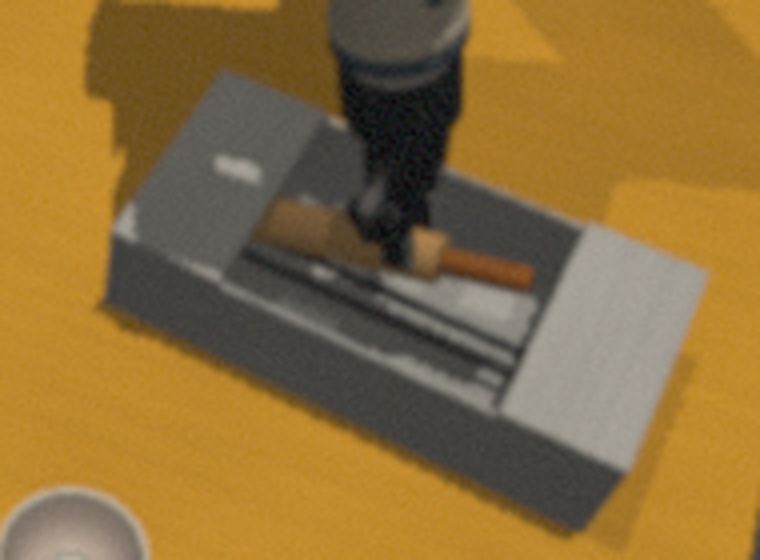

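Pin tilted rigidly with the tool. I compute end a at z≈111 and end b at z≈42, so step 1 is met. Next I draw the pin out about 85 mm along its own axis, then lift.

```bash
python3 -m crank '[[0,0,0,0,0,1,-1],[0,0,0,0,0,1.8,-1],[0,0,0,0,0,1.8,-1],[0,0,0,0,0,1.8,-1],[0,0,0,0,0,1.5,-1],[0,0,0,0,0,0.5,-1],[0,0,0,0,0,0,-1],[0,0,0,0,0,0,-1],[0,0,0,0,0,0,-1],[0,0,0,0,0,0,-1]]'
python3 -c "
from h import *
delta(492.3,249.9,81,-6,15)
im=cams.grab_frame('wrist');cv2.imwrite('pics/w5.png',im)
im=cams.grab_frame('scene');cv2.imwrite('pics/s5.png',cv2.resize(im[120:260,260:450],None,fx=4,fy=4,interpolation=2))"
```

```text
clock: 7.95
eef_pos: [498.3, 340.3, 104.2]
tcp_rot: [-1.304, 0.002, -0.099]
contact_force: [-0.3, -0.6, -1.0]
opening: 0.34
clock 7.95 pos [498.3 340.3 104.2] rpy [-74.7   0.1  -5.7] open 0.34 F [-0.3 -0.6 -1. ]
turn deg [-0.3  0.3 -0.2] shift cm (tool now) [ 0.3  -0.15 -9.35] shift cm (final axes) [ 0.35 -0.1  -9.34]
```

View pics/s5.png

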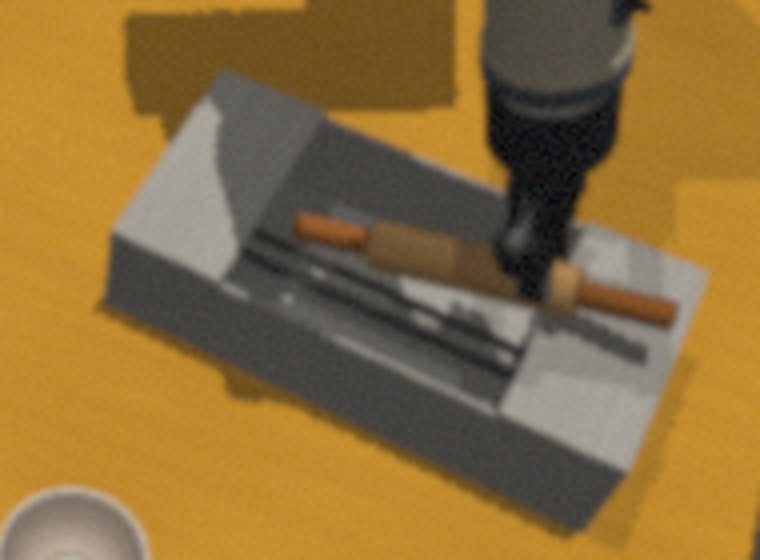

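End b, at crop pixel (305,225), is fully out from under the -y roof. Now I lift straight up and bring the pin level.

```bash
python3 -m crank '[[0,0,0,0,-1.5,0.4,-1],[0,0,0,0,-2.4,0.65,-1],[0,0,0,0,-2.4,0.65,-1],[0,0,0,0,-2.4,0.65,-1],[0,0,0,0,-2.4,0.65,-1],[-3,0,0,0,0,0,-1],[-4,0,0,0,0,0,-1],[-4,0,0,0,0,0,-1],[-4,0,0,0,0,0,-1],[0,0,0,0,0,0,-1]]'
python3 -c "
from h import *
delta(509.5,-241.4+45,180,-6,0)
im=cams.grab_frame('wrist');cv2.imwrite('pics/w6.png',im)
im=cams.grab_frame('scene');cv2.imwrite('pics/s6.png',im)"
```

```text
clock: 8.88
eef_pos: [498.8, 331.3, 223.6]
tcp_rot: [-1.58, 0.004, -0.112]
contact_force: [-0.5, -0.1, -1.4]
opening: 0.34
clock 8.88 pos [498.8 331.3 223.6] rpy [-90.6   0.2  -6.4] open 0.34 F [-0.5 -0.1 -1.4]
turn deg [ 0.6 -0.4 -0.2] shift cm (tool now) [  6.99   4.84 -52.27] shift cm (final axes) [  6.58   4.36 -52.37]
```

View pics/s6.png

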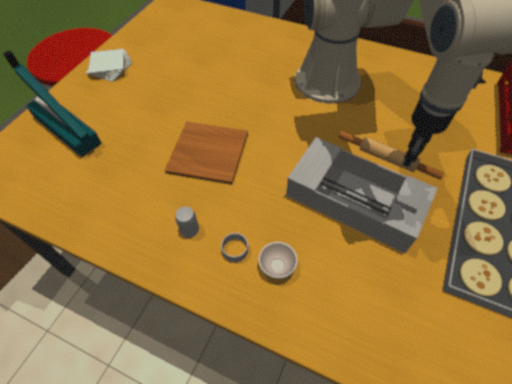

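View pics/w6.png

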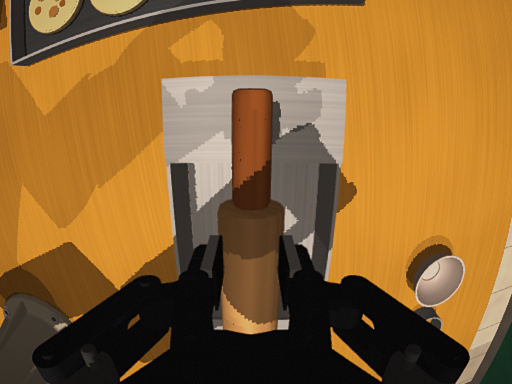

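The pin is out of the bin, level and held, and the bystanders look untouched. Now I move over the board.

```bash
python3 -m crank '[[0.5,-0.4,-0.2,0.3,0,-1.5,-1],[0,0,0,0.5,0,-3,-1],[0,0,0,0.5,0,-3.5,-1],[0,0,0,0.5,0,-3.5,-1],[0,0,0,0.5,0.3,-3.5,-1],[0,0,0,0.5,0.3,-3.5,-1],[0,0,0,0.5,0.3,-3.5,-1],[0,0,0,0.5,0.3,-3.5,-1],[0,0,0,0.5,0.3,-3.5,-1],[0,0,0,0.5,0.3,-3.5,-1]]'
python3 -c "
from h import *
delta(514.3,-196.3,162,-6,0)"
```

```text
clock: 9.82
eef_pos: [506.0, -9.6, 196.4]
tcp_rot: [-1.545, 0.0, -0.104]
contact_force: [0.8, -0.1, -1.8]
opening: 0.339
clock 9.82 pos [506.   -9.6 196.4] rpy [-88.5   0.   -5.9] open 0.339 F [ 0.8 -0.1 -1.8]
turn deg [-1.5  0.1 -0. ] shift cm (tool now) [  2.76   2.96 -18.57] shift cm (final axes) [  2.78   3.44 -18.48]
```

```bash
python3 -m crank '[[-0.5,0,0,0.4,0.4,-2.8,-1],[-0.5,0,0,0.4,0.4,-2.8,-1],[-0.5,0,0,0.4,0.4,-2.8,-1],[0,0,0,0.4,0.5,-2.8,-1],[0,0,0,0.4,0.5,-2.5,-1],[0,0,0,0.4,0.5,-1.8,-1],[0,0,0,0.2,0.3,-1,-1],[0,0,0,0,0,-0.3,-1],[0,0,0,0,0,0,-1],[0,0,0,0,0,0,-1]]'
python3 -c "
from h import *
delta(514.3,-196.3,162,-6,0)
cv2.imwrite('pics/t7.png',cams.grab_frame('top'));cv2.imwrite('pics/w7.png',cams.grab_frame('wrist'))"
```

```text
clock: 10.65
eef_pos: [503.3, -197.3, 160.3]
tcp_rot: [-1.559, -0.006, -0.123]
contact_force: [0.0, 0.6, -1.5]
opening: 0.34
clock 10.65 pos [ 503.3 -197.3  160.3] rpy [-89.3  -0.3  -7. ] open 0.34 F [ 0.   0.6 -1.5]
turn deg [-0.7 -1.   0.3] shift cm (tool now) [ 1.08 -0.16  0.23] shift cm (final axes) [ 1.08 -0.17  0.21]
```

View pics/t7.png

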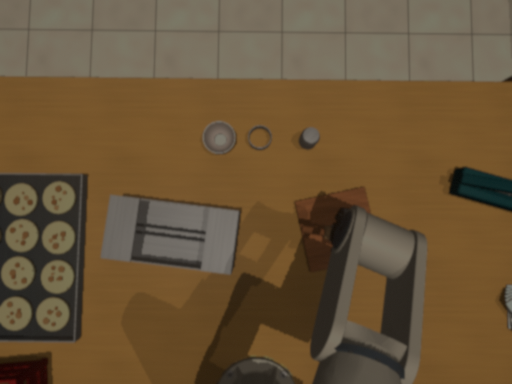

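View pics/w7.png

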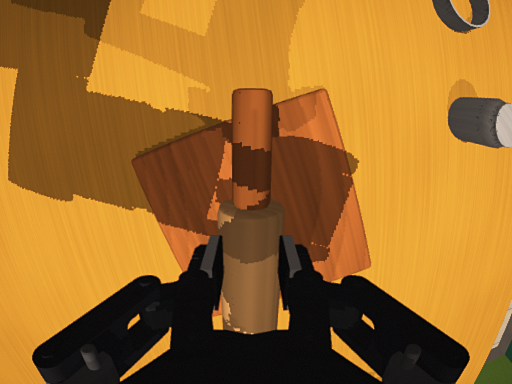

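The pin sits in the hand exactly as at the grasp, and the board is below it. I make a 1 cm trim, then settle.

```bash
python3 -m crank '[[-0.5,-0.8,0,0.5,-0.2,0.1,-1],[0,0,0,0.5,0,0.1,-1],[0,0,0,0,0,0,-1],[0,0,0,0,0,0,-1],[0,0,0,0,0,0,-1],[0,0,0,0,0,0,-1],[0,0,0,0,0,0,-1],[0,0,0,0,0,0,-1],[0,0,0,0,0,0,-1],[0,0,0,0,0,0,-1]]'
python3 -c "
from h import *
delta(514.3,-196.3,162,-6,0)
p,M,s=tool()
c=p+M@np.array([0,-6.4,-45.4]);print('pin centre',c.round(1),'dist',np.hypot(*(c-[509.5,-241.4,0])[:2]),'axis z',M[2,2],'qvel',abs(s['qvel']).max())
print('proj scene',proj('scene',c),[proj('scene',p+M@np.array([0,-6.4,k])) for k in(84.6,-175.4)])
cv2.imwrite('pics/s8.png',cams.grab_frame('scene'))"
```

```text
clock: 11.58
eef_pos: [516.2, -191.9, 163.8]
tcp_rot: [-1.569, -0.008, -0.101]
contact_force: [0.3, 0.8, -1.8]
opening: 0.344
clock 11.58 pos [ 516.2 -191.9  163.8] rpy [-89.9  -0.5  -5.8] open 0.344 F [ 0.3  0.8 -1.8]
turn deg [-0.1  0.2  0.5] shift cm (tool now) [-0.15  0.18 -0.45] shift cm (final axes) [-0.14  0.18 -0.45]
pin centre [ 511.6 -237.1  170.2] dist 4.762511603035624 axis z 0.002027941940600242 qvel 0.0024809078858616515
proj scene (np.float64(201.860744031514), np.float64(115.6021984973849)) [(np.float64(239.7964783414529), np.float64(131.82754003632056)), (np.float64(166.60038229297555), np.float64(100.52112988487312))]
```

View pics/s8.png

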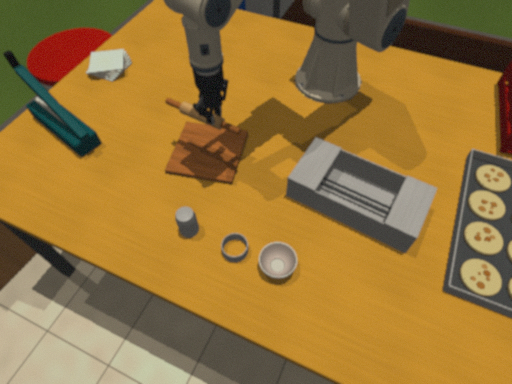

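The scene view shows the pin held over the board. End b's tip is at (167,101), which matches its predicted position, and the bystanders have not moved. I'll hand in.

```bash
python3 -c "
from rig import order
print(order.sign_off())"
```

```text
the job is handed in; nothing more can be done
None
```

The rolling pin is out of the bin and held level and still over the middle of the board, and the job is handed in. The sign-off gives no verdict, so the results below are my own checks.

**What I did:** I gripped the barrel about 45 mm from its centre at 80 N, lifted it slightly and slid it about 45 mm towards bin -y. I then tilted the +y end up by about 15°, drew the pin out along its axis, lifted and levelled it, and carried it over the board.

**Last checks**
- **Position:** the pin's centre works out at about (512, -237, 170) mm. That is about 5 mm from the measured board centre and about 152 mm above the board.
- **Level and still:** the axis is within 0.2° of level, and joint speeds were about 0.002 rad/s.
- **Grip:** the opening stayed at 0.34, and in the last wrist picture, just before the final 1 cm trim, the pin sat in the fingers as at the grasp.
- **Step 1:** with the pin tilted, I computed its ends at about 111 mm and 42 mm high, and held there for about 0.4 s.
- **Bystanders:** the shaker, bowl and cutter look unmoved in the scene and top views.
- **Time:** about 11.6 s of the 51 s allowed.

**Disagreements and limits**
- Some moves ended 4 to 10 mm off what I commanded, and I corrected those that mattered.
- The opening reading of 0.34 would be about 29 mm if the scale were linear, against a 36 mm barrel. I put this down to a non-linear scale, because the pictures and the steady hold showed a sound grip.
- The pin's final pose is computed from the tool pose and the grasp offset. In the last scene view only end b's tip could be clearly matched to it.

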